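# Spring the crossbar into the solar panel's stand

### The job

The small solar panel's stand is missing its crossbar. Take the longer of the two spring-loaded crossbars by its two upright lugs, squeeze them together so that its ends draw in, set it between the stand's two end cups and let it spring out, so that it stays there with both ends in the cups and its lugs upright. Leave the shorter crossbar where it lies.

Things in the scene. Friction and masses are not known exactly. Their poses are not given: they have to be found in the camera images.
- long_bar: Longer sprung aluminium crossbar, 170 mm long when free, about 140 g, lying on the board, lugs up. Origin: on the board under the free bar's middle; y along the bar, z up. Axis at z = 20 mm. Outside each lug a square end, 16 x 16 mm, runs 50 mm outwards (tips at y = -85, +85 mm). This body is the -y half; the +y half telescopes into it against a spring. Each end moves with its lug.
- bar_grip (a point): Point midway between the longer bar's lugs when free, 55 mm above its origin, where to pinch. The lugs are upright plates across the bar, 26 mm wide (x), 5 mm thick, tops at 70 mm, outer faces at y = -35 and +35 mm when free, over grey feet 44 mm wide, 10 mm high. Keep fingertips above the square ends' tops (28 mm). The point stays with the -y half.
- long_bar_squeeze (a joint): How far the longer crossbar is squeezed: 0 free (170 mm long, lugs 70 mm over their outer faces), 0.036 m at the hard stop (134 mm long, lugs 34 mm). The +y half moves this much towards the -y half. The spring pushes with 3 N when free, 9 N at the stop; a 20 N pinch takes it to the stop.
- stand: The solar panel's stand, fixed: aluminium base plate 100 x 200 mm (x, y), 12 mm thick, with a grey end cup on a post at each end. Origin: centre of the plate's underside; y from cup to cup, z up. The cups are square pockets facing each other, mouths at y = -75 and +75 mm, 8 mm deep, openings 34 mm wide (x), z = 45 to 79 mm, closed all round; posts and cups 46 mm wide, 85 mm high.
- seat (a point): Point midway between the two cups, 53 mm above the stand's origin, where the bar's axis lies when seated: its square ends rest on the pocket floors and press on both pocket backs (166 mm apart, so it stays squeezed 4 mm); the bar's origin is then 33 mm above the stand's. Either end of the bar may go in either cup.
- short_bar: The shorter crossbar: the same aluminium lugs, feet and spring, but square ends only 27 mm long, 124 mm over all, too short for the stand. Origin on the board under its middle, y along it, z up. To be left alone.
Not all that is in view belongs to the job. Leave any red or turquoise look-alike of the stand alone.

How it is judged (in metres and radians):
On the way:
1. the longer crossbar is squeezed short (by 20 mm or more) over the stand, off the board (value of joint long_bar_squeeze above 0.02 m and horizontal distance between long_bar and stand below 0.05 m and height (world z) of long_bar above 0.02 m), for 0.1 s.
At the end, for the whole second after the job is handed in: The longer bar is at rest with both ends in the cups, squeezed under 9 mm; its origin within 14 mm (x) and 6 mm (y) of the stand's and 27 to 41 mm above it; in line within 11 degrees, upright within 10; the shorter bar within 20 mm of where it lay (value of joint long_bar_squeeze below 0.009 m and x of long_bar in the frame of stand between -0.014 and 0.014 m and y of long_bar in the frame of stand between -0.006 and 0.006 m and z of long_bar in the frame of stand between 0.027 and 0.041 m and angle between the y axis of long_bar and the y axis of stand, either way round below 0.19 rad and angle between long_bar's own z axis and vertical below 0.175 rad and linear speed of long_bar below 0.02 m/s and distance of short_bar from where it was at the start of the episode below 0.02 m); the robot touches nothing.
It fails at once if the shorter crossbar is moved by more than 30 mm (distance of short_bar from where it was at the start of the episode above 0.03 m).
It also fails if it takes over 40 s, if anything falls off the work surface, if the arm or the gripper's body presses on something with over 40 N, if the wrist force passes 120 N, or if a joint passes its speed limit or range.

### The arm

A 7-joint arm with a two-finger parallel gripper is mounted at the origin on the work surface. World frame = base frame: x ahead of the robot, y to its left, z up, the work surface at z = 0. Lengths are in mm, angles in degrees, forces in N, time in s.
With the tool pointing down it reaches from about 400 to 850 mm from the base axis. Payload 10.4 kg.
Tool frame: the origin (TCP) lies midway between the tips of the shut fingers; the grasp point (between the pads) lies 19 mm behind it; z points along the fingers, y is the line along which they close (so a half turn about z gives the same grasp; the last joint's range is limited). The gripper opens to 87 mm and grips with 3 to 60 N. Pads are 19 mm wide; open, the fingers measure 117 mm over their backs; the gripper's body (75 mm by 190 mm) begins 51 mm behind the grasp point.
Start: joints at [-76.639, 19.034, -3.707, 83.658, 1.238, 77.344, -5.071], TCP at [158.123, 604.689, 222.576] pointing down, gripper open.
Joint ranges: [-148.97, 148.97], [-28.65, 121.19], [-84.17, 76.75], [9.2, 138.47], [-72.65, 252.65], [3.7, 117.97], [-149.18, 149.18]. Speed limits (degrees/s): [127.2, 127.2, 159.86, 159.86, 180, 180, 180].

### API

Orientations are given as [roll, pitch, yaw] about the fixed x, y, z axes, in that order (R = Rz(yaw) Ry(pitch) Rx(roll)).
In Python, from cell import state, read_camera, calibration, sign_off gives the robot as it stands. The module is installed in compiled form; this text tells all that it offers.
- The arm moves only by the tool arm_command, never from a script. Its argument "rows" is a list of rows, each a list of 4 numbers: the shift along the tool's x, y, z in units of 100 mm (1.0 is 100 mm), then the turn about the tool's z in units of 90 degrees (1.0 is 90 degrees). A call has exactly 8 rows; each row shifts and turns the commanded pose from where the row before left it, along the tool's axes as they then stand; what a row does not reach is not made up. A row lasts 1/12 s, in which the tool goes at most 41.7 mm and 7.16 degrees, less where a joint would pass 70% of its speed; a pose out of reach is approached as far as the arm can. A call with a number of a shift or a turn outside -1 to 1 is refused whole. A call with a gripper value outside its range is refused whole. "hand" is the finger opening in mm, from 0 to 87, set as the call begins (left out, the last holds). The fingers move at their own pace and stop on an object; "squeeze" is the grip in N (left out, the last holds). Time passes only in rows, so rows that do not move let the fingers close, or fill a call up. It gives the time, the measured TCP pose, the force, the opening and the grip force at its end, in the units of the state.
- state(): the state, without advancing time (a new reading comes with each control period).
- read_camera(name): name is "scene" or "top" or "wrist"; returns the picture (400x640x3 uint8, red, green, blue); there is no depth.
- calibration(name): a dict with "mtx" (3x3 intrinsics, pixels), "origin" and "orientation" of the camera in the world. Camera axes: x right, y down, z forward; pixel columns grow to the right and rows downward; lengths in mm; the calibration is good to about 2 mm. A picture is of the moment at which its call begins: read the wrist's pose just before it. calibration takes no time and is no camera call; for the wrist camera it gives the pose at the moment of the call.
- sign_off(): hands the job in; it is judged then, once.
The state is a dict: "time": time; "joint_pos": joint angles; "qvel": joint speeds; "joint_efforts": joint torques, N m; "position": TCP position; "orientation": TCP orientation; "force": force on the tool from outside, world axes, zero at the start; "wrist_torque": the same for the moment, N m; "finger_gap": finger opening in mm; "grip_force": force on a finger pad.
Only numpy, scipy, OpenCV 4.12 (cv2) and the standard library are available. Lean on these libraries where they do the work, as an engineer would, in place of code of your own. Each camera call takes 0.05 s, during which the arm holds its last target. There are 200 camera calls.

## Working session

There is one attempt and no reset: what is moved stays moved. The work goes in short steps, Python scripts to look and compute and a tool call to move; the robot and the scene stay as the last step left them, time stands still between calls to the robot, and variables do not carry over. Pictures are saved under pics/ and viewed, at most 10 in all, crops included, and the job is handed in when it is done.

Besides the shell and the picture viewer there is one more tool, called after "Emit:" as name([rows], argument=value, ...), one row to a line, values as JSON. arm_command: Moves the arm, as the interface text tells. Shifts and turns lie within -1 to 1; 1 stands for 100 mm of shift or 90 degrees of turn. Its arguments: {"type":"object","properties":{"rows":{"type":"array","items":{"type":"array","items":{"type":"number","minimum":-1,"maximum":1}}},"hand":{"type":"number"},"squeeze":{"type":"number"}},"required":["rows"]}

```bash
mkdir -p pics; python3 - <<'E'
from cell import *
import cv2
for n in("scene","top"):
    cv2.imwrite(f"pics/{n}0.png",read_camera(n)[:,:,::-1]); c=calibration(n); print(n,c)
s=state(); print({k:s[k] for k in("time","position","orientation","finger_gap")})
E
```

```text
scene {'mtx': array([[444.21332352,   0.        , 318.43156881],
       [  0.        , 444.21332352, 205.10480758],
       [  0.        ,   0.        ,   1.        ]]), 'origin': array([1149.94668656, -315.62311571,  558.69188216]), 'orientation': array([-122.62290672,   -0.79238528,   65.0897806 ])}
top {'mtx': array([[518.04290648,   0.        , 329.52657161],
       [  0.        , 518.04290648, 201.62572521],
       [  0.        ,   0.        ,   1.        ]]), 'origin': array([ 306.85697009,    5.13356937, 1307.86269182]), 'orientation': array([-173.21182924,    0.56451439,  -89.68087348])}
{'time': 0.1, 'position': array([158.05205993, 604.31962077, 221.83788217]), 'orientation': array([-1.79926507e+02,  4.00340391e-03,  1.65346295e+02]), 'finger_gap': 87.05066804553257}
```

View pics/top0.png

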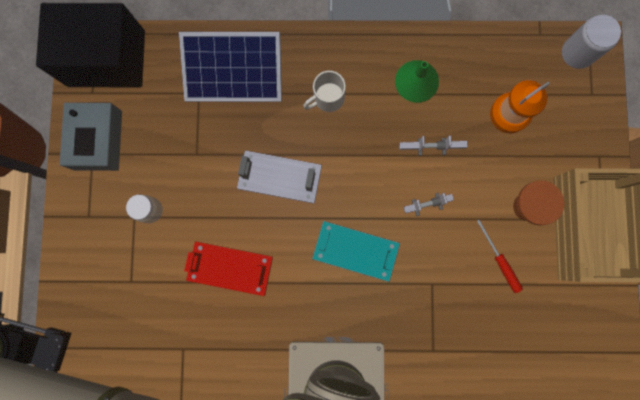

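View pics/scene0.png

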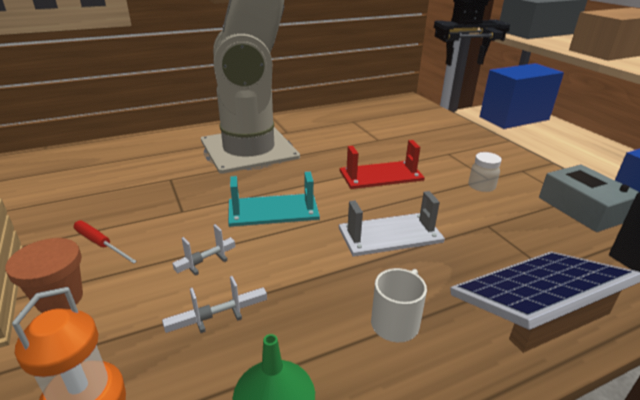

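Top view candidates: long bar at (433,145), short bar at (429,204); the stand is the aluminium one at (279,177), with turquoise (356,250) and red (230,268) look-alikes. By length I choose the bar at (433,145) and the stand at (279,177), and I'll check both in one crop.

```bash
cat > h.py <<'E'
import numpy as np,cv2
from cell import *
from scipy.spatial.transform import Rotation as R
def p2w(c,px,z):
    M=R.from_euler('xyz',c['orientation'],degrees=True).as_matrix()
    d=M@np.linalg.inv(c['mtx'])@np.r_[px,1.]
    return c['origin']+d*(z-c['origin'][2])/d[2]
def w2p(c,P):
    M=R.from_euler('xyz',c['orientation'],degrees=True).as_matrix()
    q=(np.atleast_2d(P)-c['origin'])@M@c['mtx'].T
    return q[:,:2]/q[:,2:]
E
python3 - <<'E'
from h import *
im=cv2.imread("pics/top0.png"); c=calibration("top")
cv2.imwrite("pics/crop1.png",cv2.resize(im[125:225,230:480],None,fx=3.2,fy=3.2,interpolation=cv2.INTER_CUBIC))
hsv=cv2.cvtColor(im,cv2.COLOR_BGR2HSV); m=((hsv[...,1]<70)&(hsv[...,2]>60)).astype(np.uint8)
n,l,st,ce=cv2.connectedComponentsWithStats(m)
for i in range(1,n):
    x,y,w,h,a=st[i]
    if a>40 and 225<ce[i][0]<490 and 115<ce[i][1]<225:
        pts=np.argwhere(l==i)[:,::-1].astype(np.float32); r=cv2.minAreaRect(pts); print(a,ce[i],r)
        print(np.round([p2w(c,q,20)[:2] for q in cv2.boxPoints(r)],1).tolist())
E
```

```text
600 [433.36       144.41833333] ((433.0007629394531, 145.0199737548828), (18.904884338378906, 68.18547821044922), 87.70938873291016)
[[626.2, -155.6], [633.8, -328.3], [585.0, -328.9], [577.4, -157.0]]
3179 [278.76313306 176.25039321] ((278.3448486328125, 176.1057586669922), (80.80976104736328, 40.3384895324707), 10.713122367858887)
[[492.5, 257.0], [594.2, 240.6], [556.2, 38.7], [455.4, 56.8]]
434 [428.64516129 202.93317972] ((428.40447998046875, 203.63363647460938), (16.743986129760742, 50.442317962646484), 75.37911987304688)
[[460.2, -162.2], [492.9, -284.7], [452.1, -294.3], [419.6, -172.3]]
```

View pics/crop1.png

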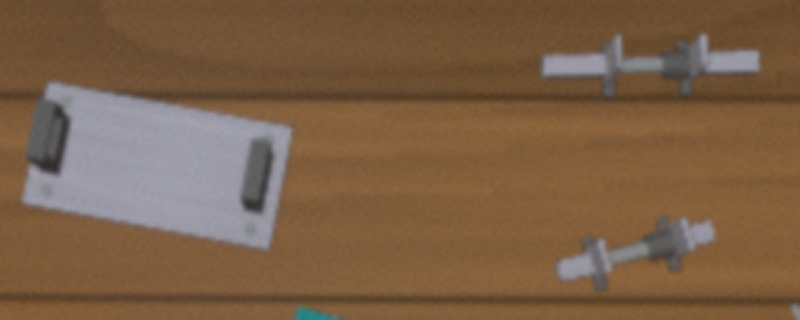

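The crop shows the long bar with tips at crop (542,66) and (759,61), long square ends outside the lugs. The other bar has stubby ends, so it is the short one. The aluminium stand's plate corners are at crop (50,82), (291,127), (269,248) and (23,204).

```bash
cat >> h.py <<'E'
def plan(target,yaw,n=1):
    """shift in tool axes (units of 100 mm) and turn (units of 90 deg) from the measured pose"""
    s=state(); M=R.from_euler('xyz',s['orientation'],degrees=True)
    d=M.inv().apply(np.array(target)-s['position'])/100
    dy=(yaw-s['orientation'][2]+90)%180-90   # half turn gives the same grasp
    print('pos',s['position'].round(1),'ori',s['orientation'].round(1),'shift',d.round(3),'turn(tool z)',round(-dy/90,3),'t',round(s['time'],2))
E
python3 - <<'E'
from h import *
c=calibration("top"); g=lambda x,y,z:p2w(c,(230+x/3.2,125+y/3.2),z)
def rep(n,a,b):
    d=(b-a)[:2]; print(n,((a+b)/2).round(1),np.hypot(*d).round(1),np.degrees(np.arctan2(d[1],d[0])).round(1))
rep('bar',g(759,61,28),g(542,66,28))
rep('short',g(713,231,28),g(559,271,28))
q=[g(*p,12) for p in((50,82),(291,127),(269,248),(23,204))]
rep('standL',(q[1]+q[2])/2,(q[0]+q[3])/2); print(np.round(q,1))
plan((480,300,250),180)
E
```

```text
bar [ 604.2 -241.6   28. ] 170.4 91.5
short [ 455.7 -227.8   28. ] 123.9 104.9
standL [524.5 146.3  12. ] 196.9 79.8
[[591.2 233.7  12. ]
 [555.5  41.1  12. ]
 [458.7  57.7  12. ]
 [492.8 252.7  12. ]]
pos [158.1 604.3 221.8] ori [-179.9    0.   165.3] shift [-3.885 -2.13  -0.279] turn(tool z) -0.163 t 0.1
```

Emit:
arm_command([
  [-0.33,-0.18,-0.02,0],
  [-0.33,-0.18,-0.02,0],
  [-0.33,-0.18,-0.02,0],
  [-0.33,-0.18,-0.02,0],
  [-0.33,-0.18,-0.02,0],
  [-0.33,-0.18,-0.02,0],
  [-0.33,-0.18,-0.02,0],
  [-0.33,-0.18,-0.02,0],
], hand=87)

```text
time: 0.77
position: [378.0, 396.9, 238.5]
orientation: [-180.0, -0.0, 165.3]
force: [0.9, 0.7, -0.4]
finger_gap: 86.7
grip_force: 0.0
```

```bash
python3 - <<'E'
from h import *
plan((604,-242,240),181.5); plan((524.5,146.3,300),169.8)
E
```

```text
pos [378.  396.9 238.5] ori [-180.    -0.   165.3] shift [-3.802 -5.61  -0.015] turn(tool z) -0.179 t 0.77
pos [378.  396.9 238.5] ori [-180.    -0.   165.3] shift [-2.051 -2.054 -0.616] turn(tool z) -0.049 t 0.77
```

Emit:
arm_command([
  [-0.26,-0.26,-0.1,0],
  [-0.26,-0.26,-0.1,0],
  [-0.26,-0.26,-0.1,0],
  [-0.26,-0.26,-0.1,0],
  [-0.26,-0.26,-0.1,0],
  [-0.26,-0.26,-0.1,0],
  [-0.26,-0.26,-0.1,0],
  [-0.2,-0.2,-0.1,-0.05],
])

```text
time: 1.43
position: [522.3, 148.8, 318.9]
orientation: [-180.0, 0.0, 169.6]
force: [-0.2, 0.3, 0.3]
finger_gap: 87.0
grip_force: 0.0
```

```bash
python3 - <<'E'
from h import *
plan((604,-242,240),181.5)
c=calibration("wrist"); im=read_camera("wrist"); cv2.imwrite("pics/w1.png",im[:,:,::-1]); np.save("w1.npy",c,allow_pickle=True); print(c)
E
```

```text
pos [522.3 148.8 318.9] ori [-180.     0.   169.6] shift [-1.505 -3.697  0.791] turn(tool z) -0.132 t 1.43
{'mtx': array([[351.88744601,   0.        , 322.23751658],
       [  0.        , 351.88744601, 201.0807051 ],
       [  0.        ,   0.        ,   1.        ]]), 'origin': array([442.1318176 , 164.59002208, 481.34522492]), 'orientation': array([ 1.62894857e+02, -3.78483121e-03,  7.96354262e+01])}
```

View pics/w1.png

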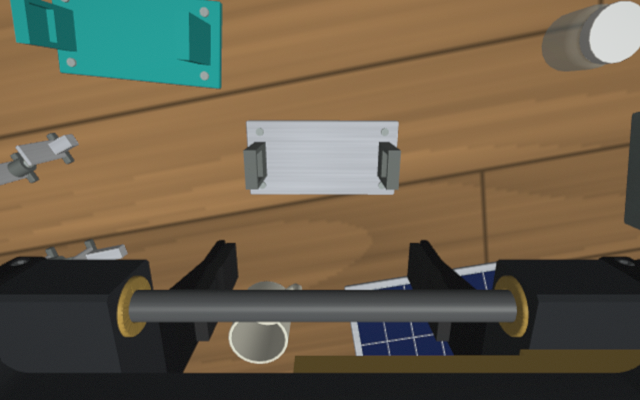

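The wrist view shows the aluminium stand square to the tool, with plate corners at (247,122), (398,122), (397,194) and (250,194).

```bash
python3 - <<'E'
from h import *
from scipy.optimize import least_squares
c=np.load("w1.npy",allow_pickle=True).item(); im=cv2.imread("pics/w1.png")
hsv=cv2.cvtColor(im,cv2.COLOR_BGR2HSV); m=((hsv[...,1]<60)&(hsv[...,2]>120)).astype(np.uint8)
n,l,st,ce=cv2.connectedComponentsWithStats(m); i=l[160,320]
r=cv2.minAreaRect(np.argwhere(l==i)[:,::-1].astype(np.float32)); print(r,st[i])
px=np.array([(247,121.5),(398.5,121.5),(397.5,194.5),(249.5,194.5)])
q=np.array([p2w(c,p,12) for p in px]); print(q.round(1),q.mean(0))
loc=np.array([(-50,-100),(-50,100),(50,100),(50,-100)])
f=lambda v:(w2p(c,np.c_[loc@R.from_euler('z',v[2]).as_matrix()[:2,:2].T+v[:2],np.full(4,12)])-px).ravel()
s=least_squares(f,[524,146,np.radians(-10)]); print(s.x[:2],np.degrees(s.x[2]),s.fun.round(1))
E
```

```text
((322.0, 157.0), (74.0, 152.0), 90.0) [ 246  120  153   75 9551]
[[459.7  61.6  12. ]
 [495.3 256.1  12. ]
 [593.6 243.1  12. ]
 [556.7  41.1  12. ]] [526.30377964 150.4586074   12.        ]
[526.31661437 150.41533797] -10.24046243335407 [-0.6 -0.2  1.2 -0.5 -2.3  0.2  1.6  0.5]
```

Emit:
arm_command([
  [-0.15,-0.37,0.08,0],
  [-0.15,-0.37,0.08,0],
  [-0.15,-0.37,0.08,0],
  [-0.15,-0.37,0.08,0],
  [-0.15,-0.37,0.08,0],
  [-0.15,-0.37,0.08,0],
  [-0.15,-0.37,0.08,0],
  [-0.15,-0.37,0.08,0],
])

```text
time: 2.15
position: [587.3, -161.9, 253.9]
orientation: [180.0, -0.0, 169.9]
force: [1.2, 0.2, 0.6]
finger_gap: 87.1
grip_force: 0.0
```

```bash
python3 - <<'E'
from h import *
plan((604,-242,240),181.5)
E
```

```text
pos [ 587.3 -161.9  253.9] ori [180.   -0.  169.9] shift [-0.305 -0.759  0.138] turn(tool z) -0.129 t 2.15
```

Emit:
arm_command([
  [-0.06,-0.16,0,-0.06],
  [-0.06,-0.16,0,-0.07],
  [-0.06,-0.16,0,0],
  [-0.06,-0.16,0,0],
  [-0.06,-0.12,0,0],
  [0,0,0,0],
  [0,0,0,0],
  [0,0,0,0],
])

```text
time: 2.82
position: [614.2, -236.1, 254.1]
orientation: [180.0, -0.0, -178.4]
force: [0.5, 0.5, -0.6]
finger_gap: 87.1
grip_force: 0.0
```

```bash
python3 - <<'E'
from h import *
plan((604,-242,240),181.5)
c=calibration("wrist"); im=read_camera("wrist"); cv2.imwrite("pics/w2.png",im[:,:,::-1]); np.save("w2.npy",c,allow_pickle=True)
E
```

```text
pos [ 614.2 -236.1  254.1] ori [ 180.    -0.  -178.4] shift [ 0.103 -0.056  0.141] turn(tool z) 0.001 t 2.82
```

View pics/w2.png

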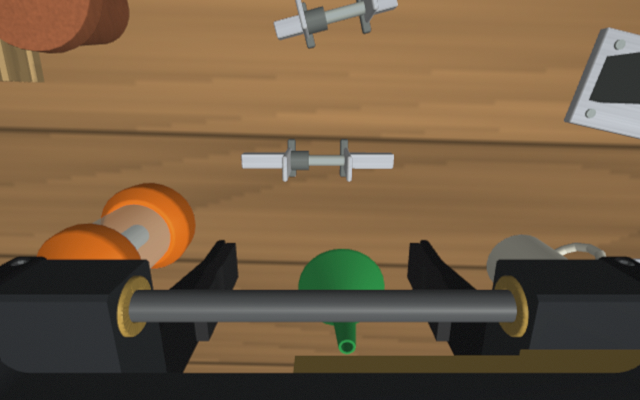

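The wrist view shows the long bar lying parallel to the tool's y axis, tips at (242,161) and (394,161), lugs at about (288,160) and (346,160).

```bash
python3 - <<'E'
from h import *
c=np.load("w2.npy",allow_pickle=True).item(); im=cv2.imread("pics/w2.png"); g=cv2.cvtColor(im,cv2.COLOR_BGR2HSV)
print(g[148:174,262].tolist()); print(g[148:174,372,2].tolist(), g[161,236:248].tolist(), g[161,388:400].tolist())
for z in(20,28):
    a,b=p2w(c,(241.5,161),z),p2w(c,(394,161),z); print(a.round(1),b.round(1),((a+b)/2).round(1),np.hypot(*(b-a)[:2]))
# predicted lines for the bar at x=604
for x,z in((596,12),(596,28),(612,28)): print(x,z,w2p(c,[[x,-300,z],[x,-190,z]]).round(1).tolist())
E
```

```text
[[16, 126, 136], [15, 127, 139], [16, 128, 140], [16, 117, 135], [15, 73, 112], [0, 0, 92], [105, 7, 147], [105, 10, 200], [105, 15, 210], [106, 14, 205], [108, 13, 202], [105, 13, 202], [105, 13, 202], [108, 13, 202], [108, 13, 204], [106, 14, 207], [106, 13, 208], [108, 12, 205], [105, 15, 205], [108, 7, 186], [13, 42, 153], [15, 118, 136], [16, 128, 134], [16, 127, 133], [16, 125, 131], [16, 127, 130]]
[135, 135, 137, 136, 119, 91, 141, 197, 209, 204, 202, 203, 203, 203, 204, 207, 208, 205, 206, 202, 170, 132, 130, 134, 138, 139] [[16, 127, 145], [16, 127, 145], [16, 127, 145], [16, 129, 146], [16, 126, 146], [13, 63, 150], [111, 10, 177], [109, 14, 201], [105, 13, 200], [106, 14, 201], [107, 11, 200], [107, 11, 200]] [[109, 14, 204], [106, 14, 203], [106, 14, 204], [108, 13, 204], [103, 9, 196], [13, 21, 168], [14, 107, 129], [16, 131, 125], [16, 126, 125], [16, 124, 125], [16, 126, 127], [16, 130, 126]]
[ 609.2 -326.7   20. ] [ 604.5 -153.    20. ] [ 606.9 -239.8   20. ] 173.72471342637343
[ 607.7 -324.9   28. ] [ 603.1 -154.7   28. ] [ 605.4 -239.8   28. ] 170.22059189493794
596 12 [[265.8, 149.0], [361.3, 151.5]]
596 28 [[263.6, 151.1], [362.8, 153.8]]
612 28 [[263.9, 165.4], [362.0, 168.0]]
```

Emit:
arm_command([
  [0.05,-0.02,0.1,0],
  [0.04,-0.02,0.2,0],
  [0,0,0.3,0],
  [0,0,0.3,0],
  [0,0,0.3,0],
  [0,0,0.2,0],
  [0,0,0.1,0],
  [0,0,0,0],
])

```text
time: 3.53
position: [604.3, -239.9, 102.5]
orientation: [179.9, -0.2, -178.4]
force: [-0.0, -0.3, 0.2]
finger_gap: 86.5
grip_force: 0.0
```

```bash
python3 - <<'E'
from h import *
plan((605.2,-240,37),181.5)
E
```

```text
pos [ 604.3 -239.9  102.5] ori [ 179.9   -0.2 -178.4] shift [-0.011 -0.002  0.655] turn(tool z) 0.001 t 3.53
```

Emit:
arm_command([
  [-0.01,0,0.1,0],
  [0,0,0.15,0],
  [0,0,0.15,0],
  [0,0,0.1,0],
  [0,0,0.1,0],
  [0,0,0.06,0],
  [0,0,0,0],
  [0,0,0,0],
])

```text
time: 4.2
position: [606.6, -241.6, 38.8]
orientation: [-180.0, 0.0, -178.5]
force: [0.5, -0.5, 0.6]
finger_gap: 87.1
grip_force: 0.0
```

Emit:
arm_command([
  [0,0,0,0],
  [0,0,0,0],
  [0,0,0,0],
  [0,0,0,0],
  [0,0,0,0],
  [0,0,0,0],
  [0,0,0,0],
  [0,0,0,0],
], hand=20, squeeze=25)

```text
time: 4.87
position: [606.8, -241.6, 39.0]
orientation: [-180.0, 0.1, -178.5]
force: [-0.6, 0.1, 5.6]
finger_gap: 42.3
grip_force: 10.0
```

Emit:
arm_command([
  [0,0,0,0],
  [0,0,0,0],
  [0,0,0,0],
  [0,0,0,0],
  [0,0,-0.05,0],
  [0,0,-0.1,0],
  [0,0,-0.1,0],
  [0,0,-0.1,0],
])

```text
time: 5.53
position: [606.3, -241.4, 74.6]
orientation: [180.0, -0.0, -178.5]
force: [0.4, -0.2, -1.3]
finger_gap: 33.9
grip_force: 25.0
```

```bash
python3 - <<'E'
from h import *
s=state(); print(s['finger_gap'],s['grip_force'],s['force']); plan((526,149,200),169.8)
E
```

```text
33.90316905366884 24.99600575712975 [ 0.40492248 -0.22504815 -1.26258407]
pos [ 606.3 -241.4   74.6] ori [ 180.    -0.  -178.5] shift [ 0.698  3.924 -1.254] turn(tool z) 0.13 t 5.53
```

Emit:
arm_command([
  [0,0,-0.2,0],
  [0,0,-0.3,0],
  [0,0.1,-0.3,0],
  [0.05,0.2,-0.3,0],
  [0.05,0.3,-0.1,0],
  [0.05,0.3,0,0],
  [0.05,0.3,0,0],
  [0.05,0.3,0,0],
])

```text
time: 6.2
position: [577.0, -91.0, 194.8]
orientation: [180.0, 0.1, -178.5]
force: [-0.1, 1.0, -1.2]
finger_gap: 33.7
grip_force: 25.0
```

Emit:
arm_command([
  [0.05,0.3,0,0],
  [0.05,0.3,0,0],
  [0.05,0.3,0,0],
  [0.05,0.3,0,0],
  [0.05,0.3,0,0],
  [0.05,0.3,0,0],
  [0.05,0.2,0,0],
  [0.05,0.1,0,0],
])

```text
time: 6.87
position: [531.0, 120.0, 194.3]
orientation: [179.9, 0.0, -178.2]
force: [0.3, 0.9, -0.6]
finger_gap: 33.5
grip_force: 25.0
```

```bash
python3 - <<'E'
from h import *
plan((526,149,200),169.8)
E
```

```text
pos [531.  120.  194.3] ori [ 179.9    0.  -178.2] shift [ 0.041  0.292 -0.056] turn(tool z) 0.133 t 6.87
```

Emit:
arm_command([
  [0.01,0.1,0,0.05],
  [0.01,0.1,0,0.05],
  [0.02,0.09,0,0.03],
  [0,0,0,0],
  [0,0,0,0],
  [0,0,0,0],
  [0,0,0,0],
  [0,0,0,0],
])

```text
time: 7.53
position: [529.3, 144.9, 193.6]
orientation: [-180.0, 0.0, 169.8]
force: [0.2, 0.6, -1.8]
finger_gap: 33.3
grip_force: 25.0
```

```bash
python3 - <<'E'
from h import *
plan((526,149,200),169.8)
c=calibration("wrist"); im=read_camera("wrist"); cv2.imwrite("pics/w3.png",im[:,:,::-1]); np.save("w3.npy",c,allow_pickle=True)
E
```

```text
pos [529.3 144.9 193.6] ori [-180.     0.   169.8] shift [ 0.039  0.034 -0.064] turn(tool z) 0.0 t 7.53
```

View pics/w3.png

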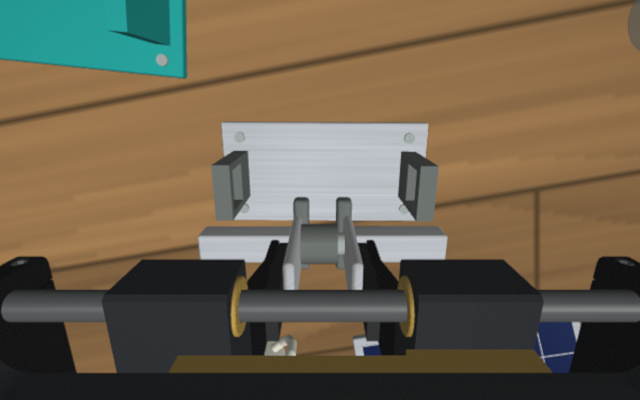

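The wrist view shows the squeezed bar held with tips at (199,245) and (447,245). The stand's plate corners are at (222,123) and (428,123), and the cup-top mouth edges are at about (237,163)-(233,220) and (413,163)-(417,220).

```bash
python3 - <<'E'
from h import *
from scipy.optimize import least_squares
c=np.load("w3.npy",allow_pickle=True).item(); im=cv2.imread("pics/w3.png")
cv2.imwrite("pics/crop3.png",cv2.resize(im[110:270,190:460],None,fx=2.9,fy=2.9,interpolation=cv2.INTER_CUBIC))
px=np.array([(222,122.5),(428.5,122.5),(237,163),(233,220),(413,163),(417,220)],float)
L=np.array([(-50,-100,12),(-50,100,12),(-23,-75,85),(23,-75,85),(-23,75,85),(23,75,85)],float)
pr=lambda v:w2p(c,R.from_euler('z',v[2]).apply(L)+np.r_[v[:2],0])
s=least_squares(lambda v:(pr(v)-px).ravel(),[526,149,np.radians(-10)]); print(s.x[:2],np.degrees(s.x[2]),s.fun.round(1))
E
```

```text
[524.73748313 149.41263832] -10.244235186526765 [-1.8 -0.8  0.8 -0.6 -7.7  1.4  0.6 -0.2  8.3  1.5 -0.4 -0.1]
```

View pics/crop3.png

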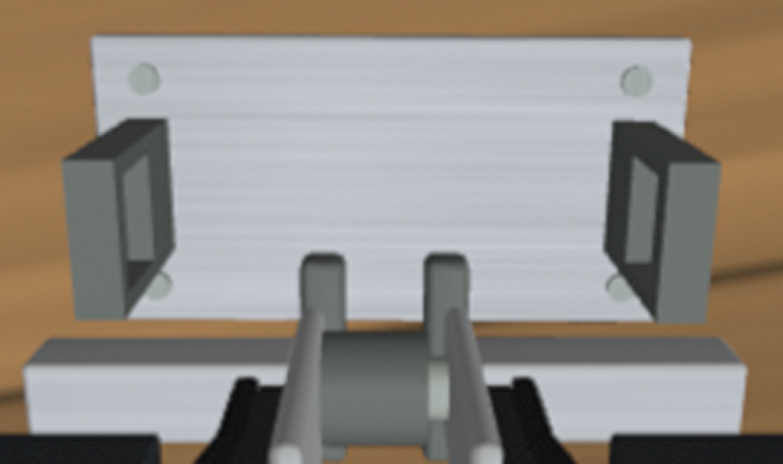

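```bash
python3 - <<'E'
from h import *
from scipy.optimize import least_squares
c=np.load("w3.npy",allow_pickle=True).item()
px=np.array([(222,122.8),(428.5,123.5),(229.7,165.2),(233.1,220.3),(420.3,165.8),(416.6,220.3)])
L=np.array([(-50,-100,12),(-50,100,12),(-23,-75,85),(23,-75,85),(-23,75,85),(23,75,85)],float)
pr=lambda v:w2p(c,R.from_euler('z',v[2]).apply(L)+np.r_[v[:2],0])
s=least_squares(lambda v:(pr(v)-px).ravel(),[526,149,np.radians(-10)]); print(s.x[:2],np.degrees(s.x[2]),s.fun.round(1))
q=np.array([p2w(c,(190+x/2.9,110+y/2.9),182.8) for x,y in((27,364),(745,364),(738,440),(32,440))]); print(q.round(1),q.mean(0).round(1))
e=q[1]-q[0]; print(np.linalg.norm(e),np.degrees(np.arctan2(e[1],e[0])))
off=q.mean(0)-[529.3,144.9,0]; t=s.x[:2]-off[:2]; print('tcp target',t)
plan((t[0],t[1],193.6),np.degrees(s.x[2])+180)
E
```

```text
[525.56468422 149.20472371] -10.374068752330269 [-1.7 -0.5  0.7 -0.5 -0.4  0.   0.4  0.3  0.9  0.  -0.2  0.8]
[[508.8  83.5 182.8]
 [532.1 212.9 182.8]
 [547.3 210.5 182.8]
 [523.8  80.1 182.8]] [528.  146.7 182.8]
131.51492480912992 79.79606000953947
tcp target [526.89867865 147.37286822]
pos [529.2 145.2 193.6] ori [180.    0.  169.8] shift [0.027 0.018 0.   ] turn(tool z) 0.002 t 7.58
```

Emit:
arm_command([
  [0.02,0.02,0,0],
  [0,0,0.1,0],
  [0,0,0.1,0],
  [0,0,0.1,0],
  [0,0,0.1,0],
  [0,0,0.05,0],
  [0,0,0,0],
  [0,0,0,0],
])

```text
time: 8.25
position: [527.4, 148.1, 148.2]
orientation: [-180.0, -0.0, 169.8]
force: [0.0, -0.2, -1.5]
finger_gap: 33.8
grip_force: 25.0
```

```bash
python3 - <<'E'
from h import *
plan((527,147.7,74),169.7)
c=calibration("wrist"); im=read_camera("wrist"); cv2.imwrite("pics/w4.png",im[100:300,160:480,::-1].repeat(2,0).repeat(2,1)); np.save("w4.npy",c,allow_pickle=True)
E
```

```text
pos [527.4 148.1 148.2] ori [-180.    -0.   169.8] shift [ 0.003 -0.004  0.742] turn(tool z) 0.002 t 8.25
```

View pics/w4.png

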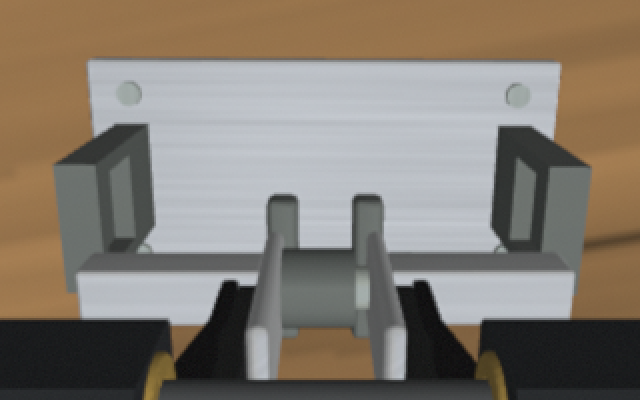

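The bar's tips at crop (77,295) and (574,295) are centred on the stand, whose cup mouth edges are at (97,165) and (548,165). It is aligned within about 1 mm, so I'll go down.

Emit:
arm_command([
  [0,0,0.12,0],
  [0,0,0.12,0],
  [0,0,0.12,0],
  [0,0,0.12,0],
  [0,0,0.12,0],
  [0,0,0.08,0],
  [0,0,0.05,0],
  [0,0,0,0],
])

```text
time: 8.97
position: [526.9, 147.9, 74.2]
orientation: [-179.9, -0.1, 169.8]
force: [-0.9, 0.1, -2.5]
finger_gap: 33.4
grip_force: 25.0
```

Emit:
arm_command([
  [0,0,0,0],
  [0,0,0,0],
  [0,0,0,0],
  [0,0,0,0],
  [0,0,0,0],
  [0,0,0,0],
  [0,0,0,0],
  [0,0,0,0],
])

```text
time: 9.63
position: [527.5, 148.2, 75.6]
orientation: [180.0, 0.0, 169.8]
force: [-0.3, 0.1, -1.6]
finger_gap: 33.6
grip_force: 25.0
```

Emit:
arm_command([
  [0,0,0.01,0],
  [0,0,0,0],
  [0,0,0,0],
  [0,0,0,0],
  [0,0,0,0],
  [0,0,0,0],
  [0,0,0,0],
  [0,0,0,0],
], hand=56)

```text
time: 10.3
position: [527.5, 148.2, 74.5]
orientation: [180.0, 0.0, 169.8]
force: [1.0, -0.1, -2.0]
finger_gap: 56.0
grip_force: 5.2
```

```bash
python3 - <<'E'
from h import *
im=read_camera("wrist"); cv2.imwrite("pics/w5.png",im[100:300,160:480,::-1].repeat(2,0).repeat(2,1))
E
```

```text
(no output)
```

View pics/w5.png

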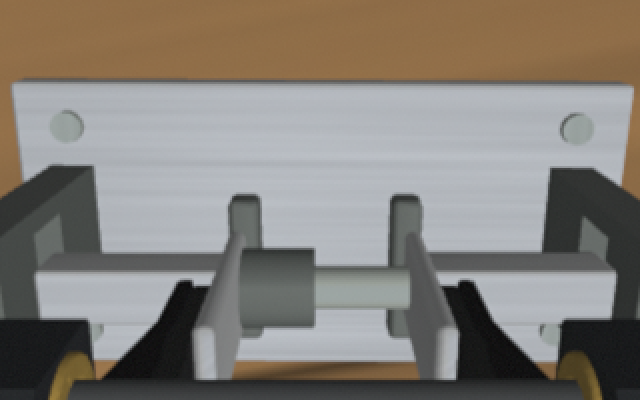

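Both ends are entering the pockets: tips at crop (36,295) and (614,295), over the light pocket backs at (50,240) and (593,240). I'll keep opening.

Emit:
arm_command([
  [0,0,0,0],
  [0,0,0,0],
  [0,0,0,0],
  [0,0,0,0],
  [0,0,0,0],
  [0,0,0,0],
  [0,0,0,0],
  [0,0,0,0],
], hand=68)

```text
time: 11.02
position: [527.5, 148.0, 74.5]
orientation: [-180.0, 0.0, 169.8]
force: [-1.0, -2.9, -0.5]
finger_gap: 68.2
grip_force: 1.4
```

Emit:
arm_command([
  [0,0,0,0],
  [0,0,0,0],
  [0,0,0,0],
  [0,0,0,0],
  [0,0,0,0],
  [0,0,0,0],
  [0,0,0,0],
  [0,0,0,0],
], hand=84)

```text
time: 11.68
position: [527.5, 148.3, 74.5]
orientation: [180.0, 0.0, 169.8]
force: [0.6, -0.1, -0.1]
finger_gap: 83.9
grip_force: 0.0
```

Emit:
arm_command([
  [0,0,-0.05,0],
  [0,0,-0.1,0],
  [0,0,-0.15,0],
  [0,0,-0.2,0],
  [0,0,-0.2,0],
  [0,0,-0.2,0],
  [0,0,-0.2,0],
  [0,0,-0.2,0],
])

```text
time: 12.35
position: [527.5, 148.1, 206.7]
orientation: [180.0, 0.0, 169.8]
force: [-0.6, 0.3, -0.4]
finger_gap: 84.0
grip_force: 0.0
```

```bash
python3 - <<'E'
from h import *
im=read_camera("wrist")[80:280,160:480]; sc=read_camera("scene")[150:350,240:560]
cv2.imwrite("pics/f.png",np.vstack([im,sc])[:,:,::-1].repeat(2,1).repeat(2,0)[:800][::1]) ; a=cv2.imread("pics/f.png"); cv2.imwrite("pics/f2.png",cv2.resize(a,(480,600)))
E
```

```text
(no output)
```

View pics/f2.png

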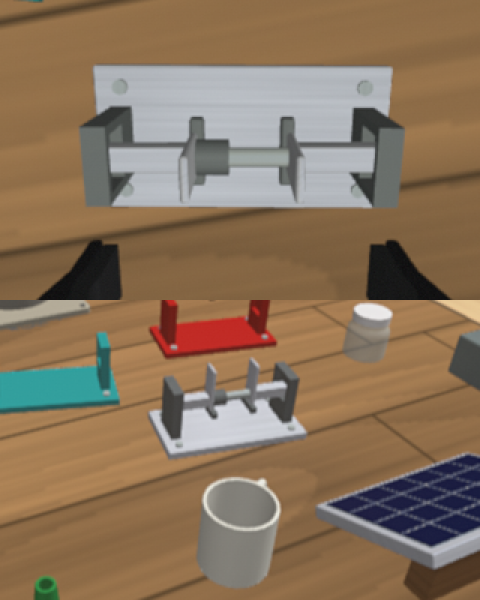

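Both ends sit in the cups, at crop (108,158) and (375,158). The lugs are upright and the gripper is clear.

```bash
python3 -c "
from cell import *
print(sign_off())"
```

```text
the job is handed in; nothing more can be done
None
```

The longer crossbar is sprung into the aluminium stand with both ends in the cups and its lugs upright, the shorter bar was never touched, and the job is handed in at about 12.5 s (no verdict was returned).

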